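Unstack the topping tins into their fitted trays

ROBOT

A 6-joint arm with a two-finger parallel gripper is mounted at the origin on the work surface. World frame = base frame: x ahead of the robot, y to its left, z up, the work surface at z = 0. Lengths are in m, angles in rad, forces in N, time in s.
With the tool pointing down it reaches from about 0.3 to 0.825 m from the base axis. Payload 5.4 kg.
Tool frame: the origin (TCP) lies at the very end of the fingers, on their centre line; the grasp point (between the pads) lies 19 mm behind it (arm.grasp_offset is the distance from the TCP to the grasp point, in m); z points along the fingers, y is the line along which they close (so a half turn about z gives the same grasp; the last joint's range is limited). The gripper opens to 92 mm and grips with 3 to 60 N. Pads are 20 mm wide; open, the fingers measure 128 mm over their backs; the gripper's body (75 mm by 189 mm) begins 69 mm behind the grasp point.
Start: joints at [-1.31, 0.158, 1.597, -0, 1.386, -0.21], TCP at [0.261, -0.512, 0.215] pointing down, gripper open.
Joint ranges: [-2.91, 2.91], [-0.94, 2.29], [0.18, 2.7], [-1.29, 4.43], [0.17, 2.64], [-3, 3]. Speed limits (rad/s): [2.57, 2.57, 3.14, 3.14, 3.14, 3.14].

INTERFACE

Orientations are given as a 3x3 rotation matrix whose columns are the frame's x, y, z axes.
In Python, from rig import telemetry, viewer, arm gives the robot as it stands.
- The arm moves only by the shell command python3 -m jog 'ROWS' [FORCE]. ROWS is JSON, a list of rows, each a list of 3 entries, a list of its own where there are three numbers: the shift along the world's x, y, z in units of 300 mm (1.0 is 300 mm), then the turn, a rotation vector about the world's x, y, z in units of 90 degrees (1.0 is 90 degrees), then the closure in counts, from 0 (fully open) to 255 (shut). A call has 1 to 12 rows; each row shifts and turns the commanded pose from where the row before left it; what a row does not reach is not made up. A row lasts 1/12 s, in which the tool goes at most 41.7 mm and 7.16 degrees, less where a joint would pass 70% of its speed; a pose out of reach is approached as far as the arm can. A call with a number of a shift or a turn outside -1 to 1 is refused whole. A call with a gripper value outside its range is refused whole. The fingers move at their own pace and stop on an object; FORCE is the grip in N (left out, the last holds). Time passes only in rows, so rows that do not move let the fingers close. It gives the time, the measured TCP pose, the force, the opening and the grip force at its end, in the units of the state.
- telemetry.get_state(): the state, without advancing time (a new reading comes with each control period).
- viewer.grab_frame(name): name is "scene" or "top"; returns a dict with "frame" (400x640x3 uint8, red, green, blue), "fov_y" (degrees; the focal length in pixels is half the picture's height over the tangent of half this angle, whatever the lens; pixels are square), "cx", "cy" (the principal point, pixels), "dist" ([k1, k2, p1, p2, k3] as OpenCV has them; the pictures are not rectified), "T" (4x4, takes a point from camera to world coordinates). Camera axes: x right, y down, z forward; pixel columns grow to the right and rows downward; lengths in m; the calibration is good to about 2 mm. A picture is of the moment at which its call begins. There is no depth.
- arm.hand_in(): hands the job in; it is judged then, once.
The state is a dict: "time_s": time; "q": joint angles; "qvel": joint speeds; "joint_efforts": joint torques, N m; "tool_pos": TCP position; "orientation": TCP orientation; "ft_force": force on the tool from outside, world axes, zero at the start; "ft_torque": the same for the moment, N m; "grip_width": opening from 0.0 (shut) to 1.0 (fully open); "grip_force": force on a finger pad.
Only numpy, scipy, OpenCV 4.12 (cv2) and the standard library are available. Lean on these libraries where they do the work, as an engineer would, in place of code of your own. Each camera call takes 0.05 s, during which the arm holds its last target. There are 200 camera calls.

TASK

Lay out the pizza-topping tins: take the stack of four lidded tins apart from the top down and set each one upright, flat on the floor of its own wooden tray, the one made for its shape and size and inside its rim. Keep the tins upright all the way, and leave the salt pot and the egg cup standing where they are.

Things in the scene. Friction and masses are not known exactly. Their poses are not given: they have to be found in the camera images.
- small_round_tin: Lidded white enamel tin with a flat aluminium lid framed by a dark rim, all the tins look alike but for shape and size; straight sides, flat top and underside. Round, diameter 34 mm, 36 mm high; starts on top of the stack, on the large round tin. Mass about 80 g. Origin: centre of the underside, z up.
- large_round_tin: Lidded white enamel tin with a flat aluminium lid framed by a dark rim, all the tins look alike but for shape and size; straight sides, flat top and underside. Round, diameter 50 mm, 40 mm high; starts third from the bottom of the stack, on the square tin. Mass about 130 g. Origin: centre of the underside, z up.
- square_tin: Lidded white enamel tin with a flat aluminium lid framed by a dark rim, all the tins look alike but for shape and size; straight sides, flat top and underside. Square, 62 x 62 mm, 40 mm high; starts second from the bottom, on the oblong tin, not always at its middle. Mass about 180 g. Origin: centre of the underside, z up. x and y run along the sides.
- oblong_tin: Lidded white enamel tin with a flat aluminium lid framed by a dark rim, all the tins look alike but for shape and size; straight sides, flat top and underside. Oblong, 150 mm along its x, 64 mm along its y, 40 mm high; starts at the bottom of the stack, on the counter. Mass about 300 g. Origin: centre of the underside, z up.
- small_round_holder: Low fixed wooden tray: floor 4 mm thick, dark rim 6 mm wide whose top is 10 mm above the counter (6 mm above the tray's floor); round recess of diameter 50 mm, outer diameter 62 mm, for the small round tin (the smaller of the two round trays). Origin: centre of the underside, z up.
- large_round_holder: Low fixed wooden tray: floor 4 mm thick, dark rim 6 mm wide whose top is 10 mm above the counter (6 mm above the tray's floor); round recess of diameter 66 mm, outer diameter 78 mm, for the large round tin. Origin: centre of the underside, z up.
- square_holder: Low fixed wooden tray: floor 4 mm thick, dark rim 6 mm wide whose top is 10 mm above the counter (6 mm above the tray's floor); square recess 78 x 78 mm, outside 90 x 90 mm, for the square tin. Origin: centre of the underside, z up. x and y run along the sides.
- oblong_holder: Low fixed wooden tray: floor 4 mm thick, dark rim 6 mm wide whose top is 10 mm above the counter (6 mm above the tray's floor); oblong recess 166 mm along its x and 80 mm along its y, outside 178 x 92 mm, for the oblong tin. Origin: centre of the underside, z up.
- salt_pot: Bystander: loose small amber glass salt pot, diameter 44 mm, 48 mm high. Leave it standing. Origin: centre of the underside, z up.
- egg_cup: Bystander: loose small wooden egg cup, diameter 44 mm, 48 mm high. Leave it standing. Origin: centre of the underside, z up.
Mind the look-alikes: they are no part of the job. What is shaped like the large_round_holder but turquoise or white is not meant.

How it is judged:
On the way, in this order (a step that is already met when the one before it is completed fails the run):
1. the small round tin lies flat inside its tray (horizontal distance between small_round_tin and small_round_holder below 0.0125 m and height (world z) of small_round_tin between 0.002 and 0.0065 m and angle between small_round_tin's own z axis and vertical below 0.06 rad), for 0.2 s.
2. the large round tin lies flat inside its tray (horizontal distance between large_round_tin and large_round_holder below 0.0125 m and height (world z) of large_round_tin between 0.002 and 0.0065 m and angle between large_round_tin's own z axis and vertical below 0.06 rad), for 0.2 s.
3. the square tin lies flat inside its tray (horizontal distance between square_tin and square_holder below 0.0125 m and height (world z) of square_tin between 0.002 and 0.0065 m and angle between square_tin's own z axis and vertical below 0.06 rad), for 0.2 s.
4. the oblong tin lies flat inside its tray (horizontal distance between oblong_tin and oblong_holder below 0.0125 m and height (world z) of oblong_tin between 0.002 and 0.0065 m and angle between oblong_tin's own z axis and vertical below 0.06 rad), for 0.2 s.
At the end, for the whole second after the job is handed in: All four tins rest on the floors of their own trays, inside the rims: centre within 12.5 mm of the tray's centre, underside 2 to 6.5 mm above the counter, tilted less than 0.06 rad, at rest and released (all of step 1 and all of step 2 and all of step 3 and all of step 4 and linear speed of each of small_round_tin, large_round_tin, square_tin, oblong_tin below 0.02 m/s); the robot touches nothing.
It fails at once if any tin is tipped over (more than 0.5 rad from upright) (angle between any of small_round_tin, large_round_tin, square_tin, oblong_tin's own z axis and vertical above 0.5 rad).
It fails at once if the salt pot is pushed more than 25 mm away or knocked over (distance of salt_pot from where it was at the start of the episode above 0.025 m or angle between salt_pot's own z axis and vertical above 0.5 rad).
It fails at once if the egg cup is pushed more than 25 mm away or knocked over (distance of egg_cup from where it was at the start of the episode above 0.025 m or angle between egg_cup's own z axis and vertical above 0.5 rad).
It also fails if it takes over 128 s, if anything falls off the work surface, if the arm or the gripper's body presses on something with over 40 N, if the wrist force passes 120 N, or if a joint passes its speed limit or range.

## Working session

There is one attempt and no reset: what is moved stays moved. The work goes in short steps, Python scripts to look and compute and a shell command to move; the robot and the scene stay as the last step left them, time stands still between calls to the robot, and variables do not carry over. Pictures are saved under pics/ and viewed, at most 14 in all, crops included, and the job is handed in when it is done.

```bash
mkdir -p pics; ls; python3 - <<'E'
from rig import telemetry, viewer
import cv2,pickle
for n in("top","scene"):
    f=viewer.grab_frame(n); cv2.imwrite(f"pics/{n}0.png",f["frame"][:,:,::-1]); pickle.dump(f,open(f"{n}0.pkl","wb"))
    print(n,f["fov_y"],f["cx"],f["cy"],f["dist"],f["T"])
print(telemetry.get_state())
E
```

```text
pics
top 45.949255667938274 322.49213850909973 202.19694393844145 [-0.0069593  0.         0.         0.         0.       ] [[-0.00973406 -0.98453779  0.17490165  0.38815661]
 [-0.99994443  0.01029206  0.00228359  0.05513624]
 [-0.00404838 -0.1748697  -0.98458326  1.0986437 ]
 [ 0.          0.          0.          1.        ]]
scene 45.209353274135125 318.48719458889747 200.03521707714012 [-0.08398593  0.          0.          0.          0.        ] [[-0.36908271  0.66445086 -0.64983306  1.3042276 ]
 [ 0.92939467  0.26527497 -0.25662178  0.33061873]
 [ 0.00187188 -0.69866604 -0.71544549  0.89123946]
 [ 0.          0.          0.          1.        ]]
{'time_s': 0.1, 'q': array([-1.31010646e+00,  1.58998203e-01,  1.59808401e+00,  6.88153605e-06,
        1.38620623e+00, -2.10128696e-01]), 'qvel': array([ 0.00130692, -0.00134771, -0.00131571, -0.00060745, -0.00059647,
       -0.00132996]), 'joint_efforts': array([-5.16888340e-04, -3.86503780e+01, -3.22959673e+01,  7.02668075e-02,
        3.40118736e-02, -4.75096647e-05]), 'tool_pos': array([ 0.26065005, -0.51190138,  0.2137217 ]), 'orientation': array([[ 8.91197927e-01,  4.53614451e-01, -4.30551013e-04],
       [ 4.53614512e-01, -8.91196490e-01,  1.64024441e-03],
       [ 3.60333016e-04, -1.65708661e-03, -9.99998562e-01]]), 'ft_force': array([-0.02350247,  0.46703222, -0.64023764]), 'ft_torque': array([0.02725212, 0.02258332, 0.00395438]), 'grip_force': 0.0, 'grip_width': 1.001429258762595}
```

View pics/top0.png

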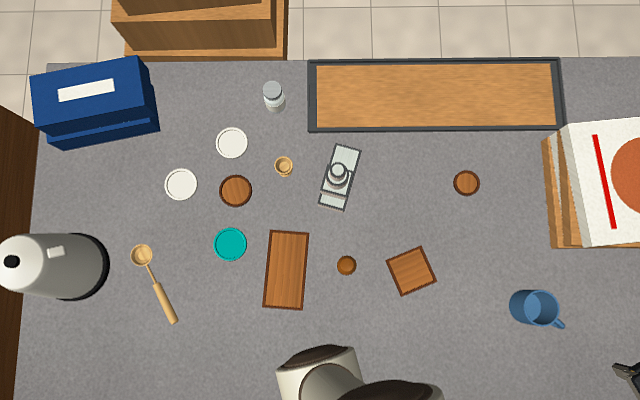

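View pics/scene0.png

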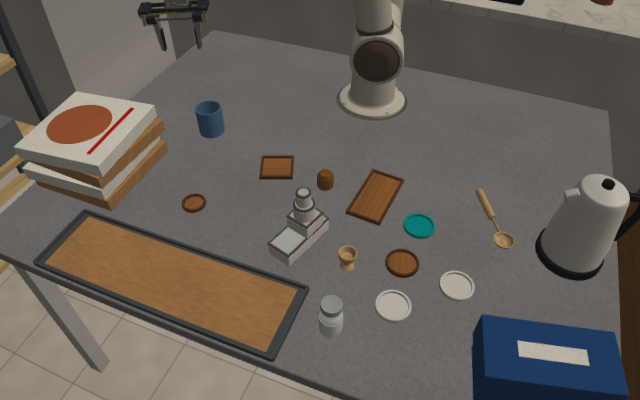

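The top view shows the stack at about (340,177), with the small tin on top at (338,171).

| Candidate in the top view | Pixel | Decision |
|---|---|---|
| Brown round tray | (236,190) | Large round holder |
| Brown round tray, smaller | (466,183) | Small round holder |
| White round trays | (231,143), (180,184) | Look-alikes, ignored |
| Turquoise round tray | (230,244) | Look-alike, ignored |
| Square tray | (411,271) | Square holder |
| Oblong tray | (286,270) | Oblong holder |
| Amber salt pot | (346,265) | Leave standing |
| Egg cup | (284,166) | Leave standing |
| Glass jar | (273,95) | Not part of the job |

Next is one close crop to check these, plus the tray measurements.

```bash
cat > h.py <<'E'
import numpy as np,cv2,pickle
from rig import viewer,telemetry
def grab(n,tag=None):
    f=viewer.grab_frame(n)
    if tag: pickle.dump(f,open(tag+".pkl","wb"))
    return f
def K(f):
    F=200/np.tan(np.radians(f["fov_y"])/2); return np.array([[F,0,f["cx"]],[0,F,f["cy"]],[0,0,1]])
def ray(f,px,z):
    p=cv2.undistortPoints(np.array(px,float).reshape(-1,1,2),K(f),np.array(f["dist"],float)).reshape(-1,2)
    T=np.array(f["T"]); d=np.c_[p,np.ones(len(p))]@T[:3,:3].T; o=T[:3,3]
    return (o+d*((z-o[2])/d[:,2])[:,None])[:,:2]
def contour(mask):
    c,_=cv2.findContours(mask.astype(np.uint8),cv2.RETR_EXTERNAL,cv2.CHAIN_APPROX_NONE)
    return max(c,key=len).reshape(-1,2)
E
python3 - <<'E'
from h import *
f=pickle.load(open("top0.pkl","rb")); g=pickle.load(open("scene0.pkl","rb"))
def blob(f,c,r,z):
    im=f["frame"]; hsv=cv2.cvtColor(im,cv2.COLOR_RGB2HSV); m=(hsv[...,1]>85)&((hsv[...,0]<22)|(hsv[...,0]>170))
    w=np.zeros(m.shape,bool); w[c[1]-r:c[1]+r,c[0]-r:c[0]+r]=1
    return ray(f,contour(m&w),z)
for n,c,cs,r in [("small",(466,183),(194,203),18),("large",(236,190),(402,263),22),("square",(411,271),(277,167),29),("oblong",(286,270),(375,196),43),("salt",(346,265),(325,180),14),("egg",(284,166),(347,256),15)]:
    for nm,ff,cc in(("top",f,c),("sc",g,cs)):
        p=blob(ff,cc,r,.01 if n not in("salt","egg") else .048).astype(np.float32)
        (x,y),s,a=cv2.minAreaRect(p)
        print(n,nm,"rect",np.round([x,y,*s,a],4), "circ",np.round(cv2.minEnclosingCircle(p)[0],4))
im=f["frame"][130:225,270:410]; cv2.imwrite("pics/c1.png",cv2.resize(im[:,:,::-1],None,fx=5,fy=5,interpolation=cv2.INTER_CUBIC))
im=g["frame"][175:275,255:365]; cv2.imwrite("pics/c2.png",cv2.resize(im[:,:,::-1],None,fx=6,fy=6,interpolation=cv2.INTER_CUBIC))
E
```

```text
small top rect [ 0.6248 -0.282   0.0592  0.0608 43.3653] circ [ 0.6251 -0.2819]
small sc rect [ 0.6305 -0.2805  0.0607  0.061  21.84  ] circ [ 0.63   -0.2796]
large top rect [ 0.6126  0.2642  0.0754  0.0747 45.6872] circ [0.6127 0.2636]
large sc rect [ 0.6176  0.265   0.0768  0.0747 21.4048] circ [0.6188 0.2644]
square top rect [ 0.4214 -0.1425  0.0892  0.091  21.924 ] circ [ 0.4211 -0.1416]
square sc rect [ 0.4277 -0.1405  0.0909  0.0902 21.7012] circ [ 0.4266 -0.1405]
oblong top rect [ 0.4273  0.1438  0.0922  0.1769 84.8658] circ [0.4272 0.1442]
oblong sc rect [ 0.4331  0.145   0.0933  0.1832 84.7719] circ [0.4324 0.1443]
salt top rect [4.33400e-01 7.00000e-03 4.03000e-02 4.07000e-02 4.42618e+01] circ [0.4337 0.0064]
salt sc rect [4.61300e-01 1.57000e-02 7.49000e-02 4.14000e-02 2.17751e+01] circ [0.4619 0.0153]
egg top rect [6.60800e-01 1.44500e-01 4.67000e-02 4.09000e-02 4.41365e+01] circ [0.6597 0.1456]
egg sc rect [ 0.6785  0.1516  0.0695  0.0402 20.0656] circ [0.6785 0.1515]
```

View pics/c1.png

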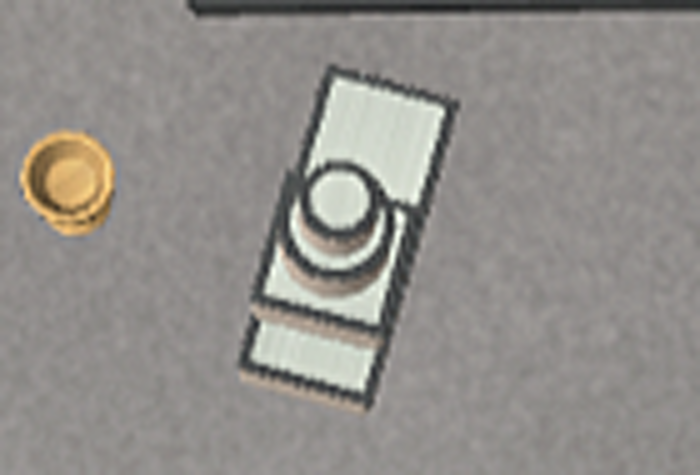

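View pics/c2.png

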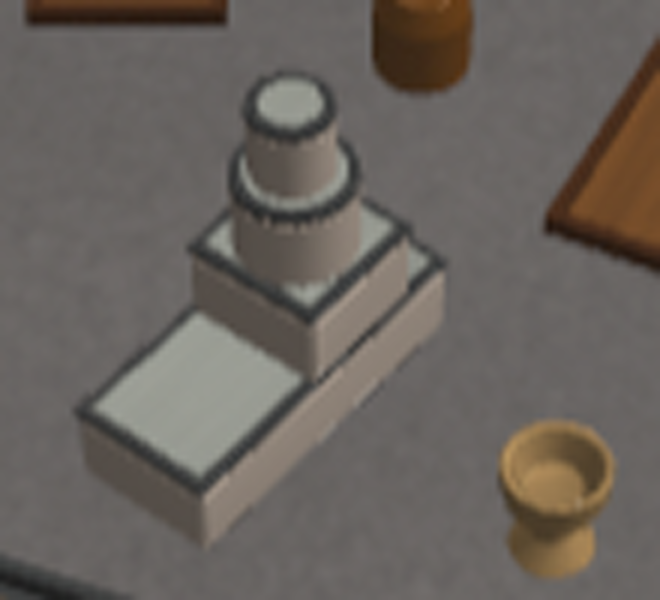

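The crops confirm the choice. It is one stack: small tin lid at crop-1 (341,200), large lid at about (339,225), square corners (252,305) and (385,332), and oblong corners (330,68), (458,102), (370,408) and (243,368). The egg cup stands well clear of it.

```bash
python3 - <<'E'
from h import *
f=pickle.load(open("top0.pkl","rb")); g=pickle.load(open("scene0.pkl","rb"))
t=lambda p,z: ray(f,(np.array(p,float)+.5)/5-.5+[270,130],z)
s=lambda p,z: ray(g,(np.array(p,float)+.5)/6-.5+[255,175],z)
def sh(n,p): print(n,np.round(p,4).tolist(), "mean",np.round(np.mean(p,0),4))
sh("small t",t([[341,200]],.156)); sh("small s",s([[290,105]],.156))
sh("large t",t([[339,225]],.12)); sh("large s",s([[294,175]],.12))
sq=t([[293,172],[252,305],[385,332]],.08); sh("sq",sq); print("c",(sq[0]+sq[2])/2, np.linalg.norm(np.diff(sq,axis=0),axis=1))
q=s([[190,247],[318,318],[410,230]],.08);print("sq s c",(q[0]+q[2])/2)
ob=t([[330,68],[458,102],[370,408],[243,368]],.04); sh("ob",ob); print(np.linalg.norm(np.diff(ob,axis=0),axis=1))
d=(ob[0]+ob[1]-ob[2]-ob[3]); print("ob ang",np.degrees(np.arctan2(d[1],d[0])))
q=s([[80,410],[205,490],[443,265]],.04); print("ob s c",(q[0]+q[2])/2)
E
```

```text
small t [[0.6233, 0.0252]] mean [0.6233 0.0252]
small s [[0.6265, 0.0265]] mean [0.6265 0.0265]
large t [[0.6213, 0.0251]] mean [0.6213 0.0251]
large s [[0.6268, 0.0274]] mean [0.6268 0.0274]
sq [[0.6553, 0.044], [0.5951, 0.0627], [0.5824, 0.0044]] mean [0.6109 0.037 ]
c [0.61884021 0.02417052] [0.06304448 0.05972419]
sq s c [0.62177368 0.02703489]
ob [[0.7156, 0.0257], [0.6985, -0.0336], [0.5549, 0.0099], [0.574, 0.0674]] mean [0.6357 0.0173]
[0.06166495 0.14997397 0.06060709]
ob ang -16.628059688416638
ob s c [0.6405913  0.01947844]
```

```bash
python3 -m jog '[[[0.067,0.1,0.01],[0,0,-0.027],0],[[0.067,0.1,0.01],[0,0,-0.027],0],[[0.067,0.1,0.01],[0,0,-0.027],0],[[0.067,0.1,0.01],[0,0,-0.027],0],[[0.067,0.1,0.01],[0,0,-0.027],0],[[0.067,0.1,0.01],[0,0,-0.027],0],[[0.067,0.1,0],[0,0,-0.027],0],[[0.067,0.1,0],[0,0,-0.027],0],[[0.067,0.1,0],[0,0,-0.027],0]]'
python3 -m jog '[[[0.067,0.1,0],[0,0,-0.027],0],[[0.067,0.1,0],[0,0,-0.027],0],[[0.067,0.1,0],[0,0,-0.027],0],[[0.067,0.1,0],[0,0,-0.027],0],[[0.067,0.1,0],[0,0,-0.027],0],[[0.067,0.1,0],[0,0,-0.027],0],[[0.067,0.1,0],[0,0,-0.027],0],[[0.067,0.1,0],[0,0,-0.027],0],[[0.067,0.1,0],[0,0,-0.027],0],[[0,0,0],[0,0,0],0],[[0,0,0],[0,0,0],0]]'
```

```text
time_s: 0.85
tool_pos: [0.4422, -0.2406, 0.2324]
orientation: [[0.996, 0.087, -0.0], [0.087, -0.996, 0.0], [-0.0, -0.0, -1.0]]
ft_force: [0.5, -0.6, -1.1]
grip_width: 1.004
grip_force: 0.0
time_s: 1.77
tool_pos: [0.6226, 0.029, 0.2316]
orientation: [[0.958, -0.285, -0.002], [-0.285, -0.958, -0.0], [-0.002, 0.001, -1.0]]
ft_force: [0.5, 0.2, -0.1]
grip_width: 1.001
grip_force: 0.0
```

```bash
python3 -m jog '[[[0.008,-0.01,-0.08],[0,0,0],0],[[0,0,-0.09],[0,0,0],0],[[0,0,-0.08],[0,0,0],0],[[0,0,-0.06],[0,0,0],0],[[0,0,-0.029],[0,0,0],0],[[0,0,0],[0,0,0],0],[[0,0,0],[0,0,0],255],[[0,0,0],[0,0,0],255],[[0,0,0],[0,0,0],255],[[0,0,0],[0,0,0],255],[[0,0,0],[0,0,0],255],[[0,0,0],[0,0,0],255]]' 12
python3 -m jog '[[[0,0,0],[0,0,0],255],[[0,0,0],[0,0,0],255],[[0,0,0],[0,0,0],255],[[0,0,0],[0,0,0],255]]'
```

```text
time_s: 2.77
tool_pos: [0.6253, 0.0246, 0.1315]
orientation: [[0.958, -0.288, 0.001], [-0.288, -0.958, -0.0], [0.001, -0.0, -1.0]]
ft_force: [0.1, -0.4, -0.2]
grip_width: 0.586
grip_force: 0.0
time_s: 3.1
tool_pos: [0.625, 0.0247, 0.1309]
orientation: [[0.958, -0.288, 0.0], [-0.288, -0.958, 0.0], [-0.0, -0.0, -1.0]]
ft_force: [-0.6, 1.0, 0.0]
grip_width: 0.368
grip_force: 12.0
```

```bash
python3 -m jog '[[[0,0,0.02],[0,0,0],255],[[0,0,0.06],[0,0,0],255],[[0,0,0.08],[0,0,0],255],[[0,0,0.1],[0,0,0],255],[[0,0,0.1],[0,0,0],255],[[0,0,0],[0,0,0],255]]'
python3 -m jog '[[[0,-0.1,0],[0,0,0],255],[[0,-0.12,0],[0,0,0],255],[[0,-0.12,0],[0,0,0],255],[[0,-0.12,0],[0,0,0],255],[[0,-0.12,0],[0,0,0],255],[[0,-0.12,0],[0,0,0],255],[[0,-0.12,0],[0,0,0],255],[[0,-0.1,0],[0,0,0],255],[[0.008,-0.1,0],[0,0,0],255],[[0,0,0],[0,0,0],255],[[0,0,0],[0,0,0],255]]'
python3 - <<'E'
from h import *
for n in("top","scene"):
    f=grab(n,n+"1"); cv2.imwrite(f"pics/{n}1.png",f["frame"][:,:,::-1])
f=pickle.load(open("top1.pkl","rb"));g=pickle.load(open("scene1.pkl","rb"))
a=cv2.resize(f["frame"][120:240,300:500],None,fx=3,fy=3,interpolation=cv2.INTER_CUBIC)
b=cv2.resize(g["frame"][100:250,140:340],None,fx=3,fy=3,interpolation=cv2.INTER_CUBIC)[:-210]
b=cv2.resize(g["frame"][150:230,160:360],None,fx=3,fy=3,interpolation=cv2.INTER_CUBIC)
cv2.imwrite("pics/m1.png",np.vstack([a,b])[:,:,::-1])
E
```

```text
time_s: 3.6
tool_pos: [0.6284, 0.0241, 0.247]
orientation: [[0.957, -0.288, 0.012], [-0.288, -0.958, -0.002], [0.012, -0.002, -1.0]]
ft_force: [1.3, 0.2, 0.3]
grip_width: 0.366
grip_force: 12.0
time_s: 4.52
tool_pos: [0.6268, -0.2828, 0.2377]
orientation: [[0.957, -0.291, -0.001], [-0.291, -0.957, 0.001], [-0.001, -0.001, -1.0]]
ft_force: [0.0, 0.9, -1.0]
grip_width: 0.364
grip_force: 12.0
```

View pics/m1.png

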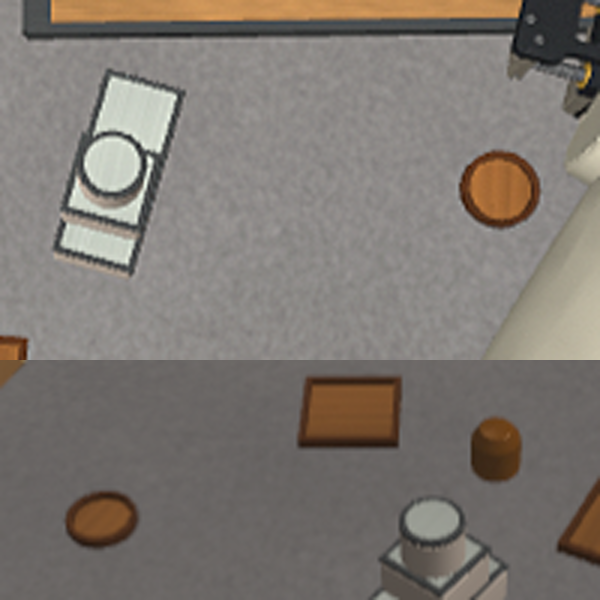

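The small tin is gripped and hovering near its tray (tray at crop (500,189)). The rest of the stack is undisturbed, with the large tin at (113,165). I'll lower it and take a look.

```bash
python3 -m jog '[[[0.003,0.006,-0.08],[0,0,0],255],[[0,0,-0.1],[0,0,0],255],[[0,0,-0.1],[0,0,0],255],[[0,0,-0.1],[0,0,0],255],[[0,0,-0.1],[0,0,0],255],[[0,0,-0.1],[0,0,0],255],[[0,0,-0.062],[0,0,0],255],[[0,0,0],[0,0,0],255],[[0,0,0],[0,0,0],255]]'
python3 - <<'E'
from h import *
f=grab("top","top2");g=grab("scene","scene2")
a=cv2.resize(f["frame"][130:220,410:510],None,fx=4,fy=4,interpolation=cv2.INTER_CUBIC)
b=cv2.resize(g["frame"][150:240,150:250],None,fx=4,fy=4,interpolation=cv2.INTER_CUBIC)
cv2.imwrite("pics/m2.png",np.hstack([a,b])[:,:,::-1])
E
```

```text
time_s: 5.37
tool_pos: [0.6279, -0.2777, 0.0455]
orientation: [[0.958, -0.287, -0.002], [-0.287, -0.958, 0.002], [-0.002, -0.001, -1.0]]
ft_force: [1.1, 0.1, -0.2]
grip_width: 0.368
grip_force: 12.0
```

View pics/m2.png

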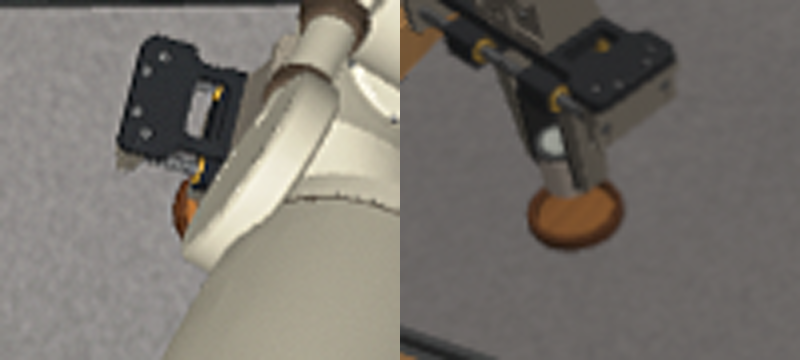

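```bash
python3 - <<'E'
from h import *
g=pickle.load(open("scene2.pkl","rb"))
s=lambda p,z: ray(g,(np.array(p,float)+.5)/4-.5+[150,150],z)
print(s([[152,142]],.0705),s([[176,211]],.01))
im=g["frame"];hsv=cv2.cvtColor(im,cv2.COLOR_RGB2HSV)
P=np.array([[.6279,-.2777,.0705],[.6279,-.2777,.0345]]);T=np.array(g["T"]);
R=T[:3,:3].T;print(cv2.projectPoints(P,cv2.Rodrigues(R)[0],-R@T[:3,3],K(g),np.array(g["dist"]))[0].reshape(-1,2)*4-600)
E
```

```text
[[ 0.63097713 -0.2839076 ]] [[ 0.63035194 -0.27981701]]
[[161.68685819 139.86199921]
 [172.3321327  180.88331402]]
```

```bash
python3 -m jog '[[[0,-0.006,-0.03],[0,0,0],255],[[0,0,-0.03],[0,0,0],255],[[0,0,-0.02],[0,0,0],255],[[0,0,-0.015],[0,0,0],255],[[0,0,-0.007],[0,0,0],255],[[0,0,0],[0,0,0],255],[[0,0,0],[0,0,0],255]]'
```

```text
time_s: 6.05
tool_pos: [0.6284, -0.2815, 0.0156]
orientation: [[0.957, -0.288, 0.0], [-0.288, -0.957, -0.0], [0.0, 0.0, -1.0]]
ft_force: [0.6, 0.4, -1.1]
grip_width: 0.363
grip_force: 12.0
```

```bash
python3 -m jog '[[[0,0,-0.002],[0,0,0],255],[[0,0,0],[0,0,0],0],[[0,0,0],[0,0,0],0],[[0,0,0],[0,0,0],0],[[0,0,0],[0,0,0],0],[[0,0,0],[0,0,0],0],[[0,0,0],[0,0,0],0],[[0,0,0],[0,0,0],0],[[0,0,0.04],[0,0,0],0],[[0,0,0.08],[0,0,0],0],[[0,0,0.1],[0,0,0],0],[[0,0,0.1],[0,0,0],0]]'
python3 -m jog '[[[0,0.06,0.1],[0,0,0],0],[[0,0.08,0.1],[0,0,0],0],[[0,0.1,0.02],[0,0,0],0],[[0,0.12,0],[0,0,0],0],[[0,0.12,0],[0,0,0],0],[[0,0.12,0],[0,0,0],0],[[0,0.12,0],[0,0,0],0],[[0,0.12,0],[0,0,0],0],[[0,0.1,0],[0,0,0],0],[[0,0.08,0],[0,0,0],0],[[0,0,0],[0,0,0],0],[[0,0,0],[0,0,0],0]]'
python3 - <<'E'
from h import *
f=grab("top","top3");g=grab("scene","scene3")
a=cv2.resize(f["frame"][140:230,420:520],None,fx=4,fy=4,interpolation=cv2.INTER_CUBIC)
b=cv2.resize(g["frame"][150:240,150:250],None,fx=4,fy=4,interpolation=cv2.INTER_CUBIC)
cv2.imwrite("pics/m3.png",np.hstack([a,b])[:,:,::-1])
E
```

```text
time_s: 7.05
tool_pos: [0.6279, -0.2811, 0.1125]
orientation: [[0.957, -0.288, -0.001], [-0.288, -0.957, 0.001], [-0.001, -0.0, -1.0]]
ft_force: [0.5, -0.4, -0.1]
grip_width: 1.004
grip_force: 0.0
time_s: 8.05
tool_pos: [0.6284, 0.0255, 0.1781]
orientation: [[0.958, -0.286, 0.001], [-0.286, -0.958, -0.001], [0.001, 0.0, -1.0]]
ft_force: [0.4, -0.3, 0.2]
grip_width: 1.001
grip_force: 0.0
```

View pics/m3.png

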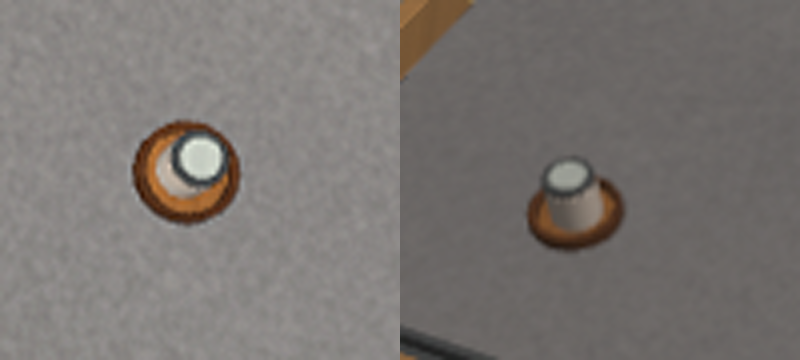

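The small tin is standing inside its tray (lid at (200,159), tray centre at (186,172) in the top panel). I'll check the offset with rays.

```bash
python3 - <<'E'
from h import *
f=pickle.load(open("top3.pkl","rb"));g=pickle.load(open("scene3.pkl","rb"))
t=lambda p,z: ray(f,(np.array(p,float)+.5)/4-.5+[420,140],z)
s=lambda p,z: ray(g,(np.array(p,float)+.5)/4-.5+[150,150],z)
print(t([[200,159]],.04),t([[186,172]],.01),s([[168,176]],.04),s([[176,211]],.01))
E
```

```text
[[ 0.62593442 -0.28096365]] [[ 0.6249067  -0.28172251]] [[ 0.62872381 -0.2803181 ]] [[ 0.63035194 -0.27981701]]
```

```bash
python3 -m jog '[[[-0.014,0,-0.08],[0,0,0],0],[[0,0,-0.09],[0,0,0],0],[[0,0,-0.07],[0,0,0],0],[[0,0,-0.05],[0,0,0],0],[[0,0,0],[0,0,0],0],[[0,0,0],[0,0,0],255],[[0,0,0],[0,0,0],255],[[0,0,0],[0,0,0],255],[[0,0,0],[0,0,0],255],[[0,0,0],[0,0,0],255],[[0,0,0],[0,0,0],255],[[0,0,0],[0,0,0],255]]' 15
python3 -m jog '[[[0,0,0],[0,0,0],255],[[0,0,0],[0,0,0],255]]'
```

```text
time_s: 9.15
tool_pos: [0.6245, 0.0247, 0.0907]
orientation: [[0.958, -0.288, 0.001], [-0.288, -0.958, 0.0], [0.001, -0.0, -1.0]]
ft_force: [0.7, 0.6, 1.2]
grip_width: 0.54
grip_force: 15.0
time_s: 9.32
tool_pos: [0.6245, 0.0248, 0.0907]
orientation: [[0.958, -0.288, 0.001], [-0.288, -0.958, 0.0], [0.001, -0.0, -1.0]]
ft_force: [-0.2, 0.8, 3.0]
grip_width: 0.543
grip_force: 15.0
```

```bash
python3 -m jog '[[[0,0,0.02],[0,0,0],255],[[0,0,0.06],[0,0,0],255],[[0,0,0.08],[0,0,0],255],[[0,0,0.1],[0,0,0],255],[[0,0.05,0.04],[0,0,0],255],[[0,0.1,0],[0,0,0],255],[[-0.01,0.11,0],[0,0,0],255],[[-0.01,0.12,0],[0,0,0],255],[[-0.01,0.12,0],[0,0,0],255],[[-0.002,0.12,0],[0,0,0],255],[[0,0.11,0],[0,0,0],255],[[0,0.068,0],[0,0,0],255]]'
python3 -m jog '[[[0,0,-0.04],[0,0,0],255],[[0,0,-0.08],[0,0,0],255],[[0,0,-0.1],[0,0,0],255],[[0,0,-0.1],[0,0,0],255],[[0,0,-0.08],[0,0,0],255],[[0,0,-0.06],[0,0,0],255],[[0,0,0],[0,0,0],255],[[0,0,0],[0,0,0],255]]'
```

```text
time_s: 10.32
tool_pos: [0.6128, 0.2683, 0.1791]
orientation: [[0.958, -0.286, -0.002], [-0.286, -0.958, 0.001], [-0.002, -0.0, -1.0]]
ft_force: [0.9, -0.0, -1.5]
grip_width: 0.538
grip_force: 15.0
time_s: 10.98
tool_pos: [0.6128, 0.2634, 0.0402]
orientation: [[0.957, -0.289, -0.004], [-0.289, -0.957, -0.001], [-0.003, 0.002, -1.0]]
ft_force: [0.4, 0.1, -0.5]
grip_width: 0.538
grip_force: 15.0
```

```bash
python3 -m jog '[[[0.005,0,-0.03],[0,0,0],255],[[0,0,-0.025],[0,0,0],255],[[0,0,-0.015],[0,0,0],255],[[0,0,-0.01],[0,0,0],255],[[0,0,-0.003],[0,0,0],255],[[0,0,0],[0,0,0],255],[[0,0,0],[0,0,0],255]]'
```

```text
time_s: 11.57
tool_pos: [0.6162, 0.2641, 0.0175]
orientation: [[0.957, -0.288, 0.0], [-0.288, -0.957, 0.0], [0.0, -0.0, -1.0]]
ft_force: [-0.7, -0.1, -1.6]
grip_width: 0.543
grip_force: 15.0
```

```bash
python3 -m jog '[[[0,0,-0.006],[0,0,0],255],[[0,0,0],[0,0,0],255],[[0,0,0],[0,0,0],255]]'
```

```text
time_s: 11.82
tool_pos: [0.616, 0.264, 0.0155]
orientation: [[0.958, -0.288, 0.0], [-0.288, -0.958, 0.0], [0.0, -0.0, -1.0]]
ft_force: [0.5, -0.4, -1.2]
grip_width: 0.542
grip_force: 15.0
```

```bash
python3 -m jog '[[[0,0,-0.001],[0,0,0],0],[[0,0,0],[0,0,0],0],[[0,0,0],[0,0,0],0],[[0,0,0],[0,0,0],0],[[0,0,0],[0,0,0],0],[[0,0,0],[0,0,0],0],[[0,0,0],[0,0,0],0],[[0,0,0.06],[0,0,0],0],[[0,0,0.1],[0,0,0],0],[[0,0,0.12],[0,0,0],0],[[0,0,0.12],[0,0,0],0],[[0,0,0.1],[0,0,0],0]]'
python3 -m jog '[[[0.017,-0.1,0],[0,0,0],0],[[0,-0.12,0],[0,0,0],0],[[0,-0.12,0],[0,0,0],0],[[0,-0.12,0],[0,0,0],0],[[0,-0.12,0],[0,0,0],0],[[0,-0.12,0],[0,0,0],0],[[0,-0.097,0],[0,0,0],0],[[0,0,0],[0,0,0],0],[[0,0,0],[0,0,0],0]]'
python3 - <<'E'
from h import *
f=grab("top","top4");g=grab("scene","scene4")
a=cv2.resize(f["frame"][150:230,190:290],None,fx=4,fy=4,interpolation=cv2.INTER_CUBIC)
b=cv2.resize(g["frame"][210:290,355:455],None,fx=4,fy=4,interpolation=cv2.INTER_CUBIC)
cv2.imwrite("pics/m4.png",np.hstack([a,b])[:,:,::-1])
E
```

```text
time_s: 12.82
tool_pos: [0.6165, 0.2641, 0.168]
orientation: [[0.958, -0.288, 0.002], [-0.288, -0.958, 0.0], [0.002, -0.001, -1.0]]
ft_force: [0.0, -0.5, 0.3]
grip_width: 1.003
grip_force: 0.0
time_s: 13.57
tool_pos: [0.6211, 0.0235, 0.1652]
orientation: [[0.957, -0.291, 0.0], [-0.291, -0.957, 0.0], [0.0, -0.0, -1.0]]
ft_force: [-0.8, 0.3, -0.2]
grip_width: 0.998
grip_force: 0.0
```

View pics/m4.png

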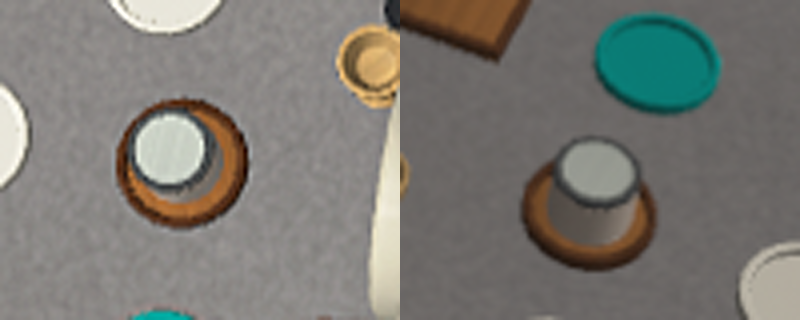

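The large tin is seated concentrically in its brown tray (lid (170,150), tray (182,162)). Now the square tin.

```bash
python3 -m jog '[[[0,0.005,-0.08],[0,0,0],0],[[0,0,-0.1],[0,0,0],0],[[0,0,-0.1],[0,0,0],0],[[0,0,-0.06],[0,0,0],0],[[0,0,-0.041],[0,0,0],0],[[0,0,0],[0,0,0],0],[[0,0,0],[0,0,0],255],[[0,0,0],[0,0,0],255],[[0,0,0],[0,0,0],255],[[0,0,0],[0,0,0],255],[[0,0,0],[0,0,0],255],[[0,0,0],[0,0,0],255]]' 20
python3 -m jog '[[[0,0,0],[0,0,0],255],[[0,0,0],[0,0,0],255]]'
```

```text
time_s: 14.67
tool_pos: [0.622, 0.026, 0.0522]
orientation: [[0.957, -0.288, 0.002], [-0.288, -0.957, -0.001], [0.002, -0.0, -1.0]]
ft_force: [-1.1, 0.5, 5.5]
grip_width: 0.672
grip_force: 20.0
time_s: 14.83
tool_pos: [0.622, 0.0261, 0.0522]
orientation: [[0.957, -0.288, 0.002], [-0.288, -0.957, -0.001], [0.002, -0.0, -1.0]]
ft_force: [-1.0, -1.3, 5.8]
grip_width: 0.675
grip_force: 20.0
```

```bash
python3 -m jog '[[[0,0,0.02],[0,0,0],255],[[0,0,0.06],[0,0,0],255],[[0,0,0.08],[0,0,0],255],[[0,0,0.1],[0,0,0],255],[[0,0,0.1],[0,0,0],255],[[-0.03,-0.03,0.02],[0,0,0.02],255],[[-0.073,-0.06,0],[0,0,0.05],255],[[-0.08,-0.07,0],[0,0,0.06],255],[[-0.08,-0.07,0],[0,0,0.06],255],[[-0.08,-0.07,0],[0,0,0.06],255],[[-0.08,-0.07,0],[0,0,0.06],255],[[-0.08,-0.07,0],[0,0,0.06],255]]'
python3 -m jog '[[[-0.08,-0.06,0],[0,0,0.04],255],[[-0.05,-0.04,0],[0,0,0.019],255],[[-0.03,-0.02,0],[0,0,0],255],[[0,0,0],[0,0,0],255],[[0,0,-0.06],[0,0,0],255],[[0,0,-0.1],[0,0,0],255],[[0,0,-0.1],[0,0,0],255],[[0,0,-0.06],[0,0,0],255],[[0,0,-0.06],[0,0,0],255],[[0,0,0],[0,0,0],255],[[0,0,0],[0,0,0],255]]'
```

```text
time_s: 15.83
tool_pos: [0.4685, -0.106, 0.1644]
orientation: [[0.957, 0.289, -0.001], [0.289, -0.957, 0.001], [-0.001, -0.001, -1.0]]
ft_force: [0.2, -0.5, -1.3]
grip_width: 0.673
grip_force: 20.0
time_s: 16.75
tool_pos: [0.4221, -0.1405, 0.0502]
orientation: [[0.928, 0.372, -0.002], [0.372, -0.928, 0.002], [-0.001, -0.002, -1.0]]
ft_force: [0.0, -0.8, -1.2]
grip_width: 0.677
grip_force: 20.0
```

```bash
python3 -m jog '[[[0.003,-0.004,-0.03],[0,0,0],255],[[0,0,-0.03],[0,0,0],255],[[0,0,-0.025],[0,0,0],255],[[0,0,-0.015],[0,0,0],255],[[0,0,-0.01],[0,0,0],255],[[0,0,0],[0,0,0],255],[[0,0,0],[0,0,0],255],[[0,0,0],[0,0,0],255]]'
```

```text
time_s: 17.42
tool_pos: [0.4234, -0.143, 0.0181]
orientation: [[0.928, 0.372, 0.001], [0.372, -0.928, -0.0], [0.0, 0.001, -1.0]]
ft_force: [-0.3, -0.2, -1.9]
grip_width: 0.673
grip_force: 20.0
```

```bash
python3 -m jog '[[[0,0.003,-0.005],[0,0,0],255],[[0,0,0],[0,0,0],255],[[0,0,0],[0,0,0],255]]'
```

```text
time_s: 17.67
tool_pos: [0.4231, -0.1419, 0.0164]
orientation: [[0.928, 0.372, 0.0], [0.372, -0.928, -0.0], [0.0, 0.0, -1.0]]
ft_force: [-0.2, 0.4, -1.4]
grip_width: 0.671
grip_force: 20.0
```

```bash
python3 -m jog '[[[0,0,0],[0,0,0],0],[[0,0,0],[0,0,0],0],[[0,0,0],[0,0,0],0],[[0,0,0],[0,0,0],0],[[0,0,0],[0,0,0],0],[[0,0,0],[0,0,0],0],[[0,0,0.06],[0,0,0],0],[[0,0,0.1],[0,0,0],0],[[0,0,0.12],[0,0,0],0],[[0,0,0.12],[0,0,0],0],[[0.04,0.03,0.1],[0,0,-0.03],0],[[0.08,0.06,0],[0,0,-0.05],0]]'
python3 -m jog '[[[0.08,0.06,0],[0,0,-0.05],0],[[0.08,0.06,0],[0,0,-0.05],0],[[0.09,0.065,0],[0,0,-0.05],0],[[0.09,0.065,0],[0,0,-0.05],0],[[0.08,0.06,0],[0,0,-0.05],0],[[0.08,0.06,0],[0,0,-0.05],0],[[0.06,0.045,0],[0,0,-0.04],0],[[0.037,0.028,0],[0,0,-0.007],0],[[0,0,0],[0,0,0],0],[[0,0,0],[0,0,0],0]]'
python3 - <<'E'
from h import *
f=grab("top","top5");g=grab("scene","scene5")
a=cv2.resize(f["frame"][225:315,365:465],None,fx=4,fy=4,interpolation=cv2.INTER_CUBIC)
b=cv2.resize(g["frame"][125:215,235:335],None,fx=4,fy=4,interpolation=cv2.INTER_CUBIC)
cv2.imwrite("pics/m5.png",np.hstack([a,b])[:,:,::-1])
E
```

```text
time_s: 18.67
tool_pos: [0.4623, -0.1179, 0.1736]
orientation: [[0.969, 0.248, 0.01], [0.248, -0.969, -0.007], [0.008, 0.009, -1.0]]
ft_force: [0.5, -0.6, 0.5]
grip_width: 1.001
grip_force: 0.0
time_s: 19.5
tool_pos: [0.638, 0.0182, 0.1658]
orientation: [[0.959, -0.284, -0.001], [-0.284, -0.959, -0.0], [-0.001, 0.0, -1.0]]
ft_force: [-0.7, -0.9, 0.3]
grip_width: 1.003
grip_force: 0.0
```

View pics/m5.png

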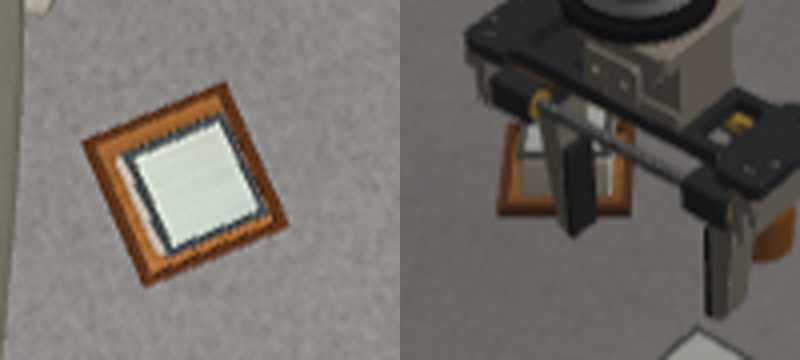

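The square tin is seated, aligned and inside its tray (lid centre (197,186), tray (185,185), the rest is parallax). Now the oblong tin.

```bash
python3 -m jog '[[[0,0,-0.08],[0,0,0],0],[[0,0,-0.1],[0,0,0],0],[[0,0,-0.1],[0,0,0],0],[[0,0,-0.1],[0,0,0],0],[[0,0,-0.08],[0,0,0],0],[[0,0,-0.05],[0,0,0],0],[[0,0,0],[0,0,0],0],[[0,0,0],[0,0,0],255],[[0,0,0],[0,0,0],255],[[0,0,0],[0,0,0],255],[[0,0,0],[0,0,0],255],[[0,0,0],[0,0,0],255]]' 30
python3 -m jog '[[[0,0,0],[0,0,0],255],[[0,0,0],[0,0,0],255],[[0,0,0],[0,0,0],255]]'
python3 - <<'E'
from h import *
f=grab("top","top6");g=grab("scene","scene6")
a=cv2.resize(f["frame"][130:230,290:390],None,fx=4,fy=4,interpolation=cv2.INTER_CUBIC)
b=cv2.resize(g["frame"][175:275,255:355],None,fx=4,fy=4,interpolation=cv2.INTER_CUBIC)
cv2.imwrite("pics/m6.png",np.hstack([a,b])[:,:,::-1])
E
```

```text
time_s: 20.6
tool_pos: [0.6395, 0.0178, 0.0151]
orientation: [[0.958, -0.285, 0.003], [-0.285, -0.958, -0.0], [0.003, -0.0, -1.0]]
ft_force: [-1.0, 0.4, 3.9]
grip_width: 0.696
grip_force: 30.0
time_s: 20.85
tool_pos: [0.6395, 0.0178, 0.0151]
orientation: [[0.958, -0.285, 0.003], [-0.285, -0.958, -0.0], [0.003, -0.0, -1.0]]
ft_force: [-0.9, -1.6, 6.4]
grip_width: 0.693
grip_force: 30.0
```

View pics/m6.png

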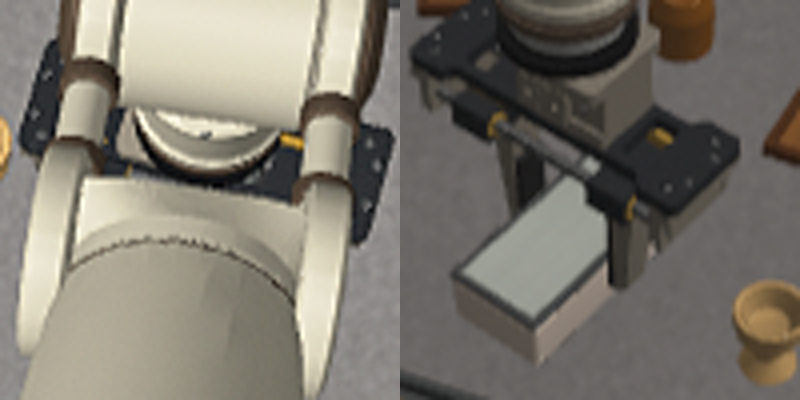

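```bash
python3 -m jog '[[[0,0,0.02],[0,0,0],255],[[0,0,0.05],[0,0,0],255],[[0,0,0.08],[0,0,0],255],[[0,0,0.1],[0,0,0],255],[[0,0,0.1],[0,0,0],255],[[-0.03,0.02,0.04],[0,0,0],255],[[-0.07,0.04,0],[0,0,0.02],255],[[-0.08,0.05,0],[0,0,0.02],255],[[-0.09,0.05,0],[0,0,0.02],255],[[-0.09,0.05,0],[0,0,0.02],255],[[-0.09,0.06,0],[0,0,0.02],255],[[-0.09,0.06,0],[0,0,0.02],255]]'
python3 -m jog '[[[-0.075,0.04,0],[0,0,0.008],255],[[-0.05,0.03,0],[0,0,0],255],[[-0.03,0.02,0],[0,0,0],255],[[0,0,0],[0,0,0],255],[[0,0,-0.06],[0,0,0],255],[[0,0,-0.08],[0,0,0],255],[[0,0,-0.08],[0,0,0],255],[[0,0,-0.04],[0,0,0],255],[[0,0,0],[0,0,0],255],[[0,0,0],[0,0,0],255]]'
```

```text
time_s: 21.95
tool_pos: [0.4741, 0.1175, 0.1298]
orientation: [[0.995, -0.1, -0.001], [-0.1, -0.995, 0.0], [-0.001, 0.0, -1.0]]
ft_force: [-0.5, 1.2, -2.6]
grip_width: 0.695
grip_force: 30.0
time_s: 22.78
tool_pos: [0.4301, 0.1435, 0.0521]
orientation: [[0.996, -0.089, -0.001], [-0.089, -0.996, -0.0], [-0.001, 0.0, -1.0]]
ft_force: [-1.1, 0.9, -1.6]
grip_width: 0.691
grip_force: 30.0
```

```bash
python3 -m jog '[[[0.003,0.002,-0.03],[0,0,0],255],[[0,0,-0.03],[0,0,0],255],[[0,0,-0.02],[0,0,0],255],[[0,0,-0.015],[0,0,0],255],[[0,0,-0.01],[0,0,0],255],[[0,0,-0.004],[0,0,0],255],[[0,0,0],[0,0,0],255],[[0,0,0],[0,0,0],255],[[0,0,0],[0,0,0],255]]'
```

```text
time_s: 23.53
tool_pos: [0.4309, 0.1446, 0.0199]
orientation: [[0.996, -0.088, 0.001], [-0.088, -0.996, 0.0], [0.001, -0.0, -1.0]]
ft_force: [-0.7, 0.2, -1.9]
grip_width: 0.692
grip_force: 30.0
```

Now I'll release, retreat upward and sideways, and look.

```bash
python3 -m jog '[[[0,0,-0.002],[0,0,0],255],[[0,0,0],[0,0,0],0],[[0,0,0],[0,0,0],0],[[0,0,0],[0,0,0],0],[[0,0,0],[0,0,0],0],[[0,0,0],[0,0,0],0],[[0,0,0],[0,0,0],0],[[0,0,0.05],[0,0,0],0],[[0,0,0.08],[0,0,0],0],[[0,0,0.1],[0,0,0],0],[[0,0,0.1],[0,0,0],0],[[0,0,0.1],[0,0,0],0]]'
python3 -m jog '[[[0,-0.06,0.1],[0,0,0],0],[[0,-0.08,0.1],[0,0,0],0],[[0,-0.1,0],[0,0,0],0],[[0,-0.1,0],[0,0,0],0],[[0,-0.1,0],[0,0,0],0],[[0,-0.1,0],[0,0,0],0],[[0,-0.1,0],[0,0,0],0],[[0,0,0],[0,0,0],0],[[0,0,0],[0,0,0],0]]'
python3 - <<'E'
from h import *
f=grab("top","top7"); cv2.imwrite("pics/t7.png",f["frame"][:,:,::-1])
E
```

```text
time_s: 24.53
tool_pos: [0.4302, 0.1446, 0.1492]
orientation: [[0.996, -0.088, -0.0], [-0.088, -0.996, -0.0], [-0.0, 0.0, -1.0]]
ft_force: [0.2, -1.0, -0.5]
grip_width: 0.998
grip_force: 0.0
time_s: 25.28
tool_pos: [0.4305, -0.0483, 0.208]
orientation: [[0.996, -0.091, -0.0], [-0.091, -0.996, 0.0], [-0.0, -0.0, -1.0]]
ft_force: [0.7, 1.1, 0.4]
grip_width: 1.001
grip_force: 0.0
```

View pics/t7.png

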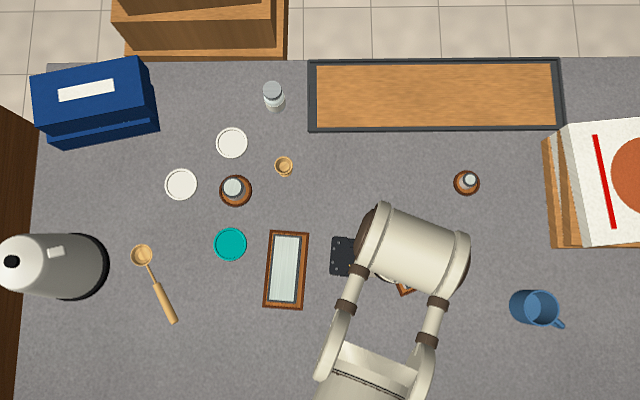

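The oblong tin sits inside its tray at (286,269). The two round tins at (233,188) and (467,181) and the egg cup at (284,166) are in place, and the gripper is clear. Handing in.

```bash
python3 -c "
from rig import arm
print(arm.hand_in())"
```

```text
the job is handed in; nothing more can be done
None
```

I unstacked all four tins from the top down, set each one in its own tray and handed the job in at about 25 s; the hand-in returned no verdict, and in the last picture the arm hid the salt pot and most of the square tray.

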